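# Free a sagging bolt and hold the locker gate ajar

### The job

The bolt on the small wire locker sags, so the tooth at its end hangs behind the keeper's bent-up lip: take the bolt by its red knob, lift it over the lip while drawing it back out of the keeper without forcing it against the brass, and swing the gate towards you. The gate springs shut by itself, so finish still holding the red knob with the bolt drawn, keeping the gate still and about 25 degrees ajar so that a colleague can reach the torch and burner inside. Leave the other things on the bench where they stand.

Things in the scene. Friction and masses are not known exactly. Their poses are not given: they have to be found in the camera images.
- locker: fixed wire locker, plywood floor and grey frame, 111 mm deep (x from -86 to +25), 240 wide (y from -115 to +125), 160 high; burner, torch and oil bottle fixed inside. Origin: on the bench below it, 82 mm behind the gate's middle plane. Own +x points to its back, +y along the front towards the keeper, z up; the gate is in the front (-x) face. Place and yaw vary
- bolt: the moving bolt. Origin: centre of its red upright knob (cylinder, 20 mm across, 34 high, on an 8 mm stem), 190 mm above the bench when sagging, 24 mm in front of the gate's middle plane, free room round and above. Axes as the gate's: y along the bar to the keeper, z up. Steel bar 10 x 10 x 177 mm, its centre line 55 mm below the origin. Weight and a light spring pull it down with 3 to 5 N in all
- keeper: brass bracket fixed on the locker's front post. Origin: middle of the upper edge of its bent-up lip (a 4 mm plate across the bar, on the gate's side), 129 mm above the bench. The sagging tooth hangs 9 mm below that edge, on the lip's +y side. Cheeks before and behind the bar keep the gate shut until the bolt is drawn some 26 mm
- bolt_tooth (a point): middle of the underside of the tooth at the bar's keeper end: 12 mm long in y, 10 wide, reaching 10 mm below the bar (15 below its centre line); 86 mm to the knob's +y and 70 mm below its centre
- gate_hinge (a point): on the upright hinge axis of the gate, 135 mm above the bench. With the bolt fully in, the knob's axis is 115 mm from it along the gate (and 24 mm in front); drawing the bolt brings it nearer by the value of bolt_draw
- gate (a joint): angle of the gate in rad: 0 shut, grows as its keeper end swings out to the front (locker's -x), turning counter-clockwise seen from above; 1.2 at the stop. A closing spring pulls it shut with 0.15 Nm at 0 and 0.27 Nm at 0.4 rad (2 to 4 N at the knob)
- bolt_draw (a joint): how far the bolt is drawn out of the keeper, m: 0 fully in, grows as the knob moves along the bolt's -y; 0.042 at the stop. At 0.008 to 0.010 the tooth meets the lip if the bolt is not lifted; beyond 0.026 the tooth is past the lip, and beyond 0.030 the bolt is well clear of the keeper. It slides with about 1.2 N of friction and stays where it is left
- bolt_lift (a joint): how far the bolt is raised in its worn guides, m: 0 sagging, 0.016 at the upper stop; more than 0.009 clears the lip
- thread_lock: small red bottle with a white nozzle, 29 mm across, 77 tall; bystander
- paste_jar: small grey jar with a white lid, 36 mm across, 52 tall; bystander
- red_block: pair of red jaw pads standing together, 16 x 29 x 44 mm; bystander
- wax_tin: low black-rimmed tin of pale wax, 47 mm across, 12 high; bystander
- black_cap: black screw cap, 36 mm across, 19 high; bystander

How it is judged:
On the way, in this order (a step that is already met when the one before it is completed fails the run):
1. the bolt's tooth is lifted above the keeper's lip (value of joint bolt_lift above 0.0085 m and value of joint gate below 0.08 rad), for 0.05 s.
2. the bolt is drawn clear of the keeper by its knob (value of joint bolt_draw above 0.024 m and contact force between the fingers and bolt above 1 N), for 0.1 s.
At the end, for the whole second after the job is handed in: the gate stands still (under 0.05 rad/s) between 0.28 and 0.65 rad (16 to 37 degrees) ajar, the bolt is drawn at least 24 mm, and the fingers still hold the bolt (more than 1 N) (all of step 2 and value of joint gate between 0.28 and 0.65 rad and velocity of joint gate between -0.05 and 0.05 rad/s); the arm keeps its last pose, push and grip.
It fails at once if the bolt is forced against the keeper (more than 30 N) (contact force between bolt and keeper above 30 N).
It fails at once if a bystander is disturbed (moved more than 20 mm or tipped) (distance of any of thread_lock, paste_jar, red_block, wax_tin, black_cap from where it was at the start of the episode above 0.02 m or angle between any of thread_lock, paste_jar, red_block, wax_tin, black_cap's own z axis and vertical above 0.4 rad).
It also fails if it takes over 35 s, if anything falls off the work surface, if the arm or the gripper's body presses on something with over 40 N, if the wrist force passes 120 N, or if a joint passes its speed limit or range.

### The arm

A 6-joint arm with a two-finger parallel gripper is mounted at the origin on a cart in front of the work surface, level with it; the furniture and walls round the work are solid. World frame = base frame: x ahead of the robot, y to its left, z up, the work surface at z = 0. Lengths are in m, angles in rad, forces in N, time in s.
With the tool pointing down it reaches from about 0.25 to 0.725 m from the base axis. Payload 4 kg.
Tool frame: the origin (TCP) lies at the centre of the arm's flange, where the gripper is bolted on; the fingertips stand 173 mm ahead of it and the grasp point (between the pads) lies 155 mm ahead of it; x points along the fingers, z is the direction in which the jaws open and shut, and the axes are right-handed (so a half turn about x gives the same grasp; the last joint's range is limited). The gripper opens to 85 mm and grips with 20 to 120 N. Pads are 22 mm wide; open, the fingers measure 114 mm over their backs; the gripper's body (76 mm by 85 mm) begins 54 mm behind the grasp point. The pads swing forward as they close: fully open they stand 13 mm farther back than shut.
Start: joints at [1.284, 0.241, 0.005, 1.335, 0, 1.571], TCP at [0.141, 0.48, 0.405] pointing down, gripper open.
Joint ranges: [-2.72, 2.72], [-1.05, 1.87], [-1.09, 1.28], [-1.99, 2.15], [-1.42, 1.44], [-3.14, 3.14]. Speed limits (rad/s): [2.79, 2.79, 3.14, 3.14, 3.14, 3.14].

### API

Orientations are given as a unit quaternion [x, y, z, w].
In Python, from workcell import bot gives the robot as it stands.
- The arm moves only by the tool arm_command, never from a script. Its argument "moves" is one flat list of numbers, 7 for each row, row after row: the shift along the tool's x, y, z in m, then the turn, a rotation vector about the tool's x, y, z in rad, then the closure, from -1 (fully open) to 1 (shut). A call has 1 to 20 rows; each row shifts and turns the pose as measured when the row begins, along the tool's axes as they then stand; what a row does not reach is not made up. A row lasts 1/12 s, in which the tool goes at most 41.7 mm and 7.16 degrees, less where a joint would pass 70% of its speed; a pose out of reach is approached as far as the arm can. A call with a gripper value outside its range is refused whole. The fingers move at their own pace and stop on an object; the grip force is fixed at half the most. Time passes only in rows, so rows that do not move let the fingers close. It gives the time, the measured TCP pose, the force and the opening at its end, in the units of the state.
- bot.get_obs(): the state, without advancing time (a new reading comes with each control period).
- bot.camera(name): name is "scene" or "top" or "wrist"; returns the picture (400x640x3 uint8, red, green, blue); there is no depth.
- bot.get_calibration(name): a dict with "mtx" (3x3 intrinsics, pixels), "world_from_camera" (4x4, takes a point from camera to world coordinates); the wrist camera has in their place "mount" (4x4, takes a point from camera to tool coordinates, whose origin is the TCP and whose axes are the tool frame's). Camera axes: x right, y up, looking along -z (the intrinsics and any distortion apply to the point x, -y, -z); pixel columns grow to the right and rows downward; lengths in m; the calibration is good to about 2 mm. A picture is of the moment at which its call begins: read the wrist's pose just before it. get_calibration takes no time and is no camera call.
- bot.job_done(): hands the job in, once; it reports no verdict.
The state is a dict: "clock": time; "joint_pos": joint angles; "joint_vel": joint speeds; "tau": joint torques, N m; "eef_pos": TCP position; "tool_rot": TCP orientation; "ft_force": force on the tool from outside, world axes, zero at the start; "ft_torque": the same for the moment, N m; "grip_width": finger opening in m.
Only numpy, scipy, OpenCV 4.12 (cv2) and the standard library are available. Lean on these libraries where they do the work, as an engineer would, in place of code of your own. Each camera call takes 0.05 s, during which the arm holds its last target.

## Working session

There is one attempt and no reset: what is moved stays moved. The work goes in short steps, Python scripts to look and compute and a tool call to move; the robot and the scene stay as the last step left them, time stands still between calls to the robot, and variables do not carry over. Pictures are saved under pics/ and viewed, and the job is handed in when it is done.

Besides the shell and the picture viewer there is one more tool, called as name(argument=value, ...) on one line, values as JSON. arm_command: Moves the arm, as the interface text tells. Its arguments: {"type":"object","properties":{"moves":{"type":"array"}},"required":["moves"]}

```bash
ls; mkdir -p pics
python3 - <<'E'
from workcell import bot
import cv2,numpy as np
np.set_printoptions(precision=4,suppress=True)
o=bot.get_obs(); print(o)
for n in ["scene","top"]:
    c=bot.get_calibration(n); print(n,c)
    cv2.imwrite(f"pics/{n}0.png",cv2.cvtColor(bot.camera(n),cv2.COLOR_RGB2BGR))
print(bot.get_calibration("wrist"))
E
```

```text
pics
{'clock': 0.0, 'joint_pos': array([1.284 , 0.2414, 0.0037, 1.3352, 0.    , 1.5708]), 'joint_vel': array([ 0.0011, -0.0001,  0.0006,  0.0013,  0.0007, -0.0006]), 'tau': array([ -0.0003, -37.2321,  25.2406,   0.0169,  -0.    ,  -0.    ]), 'eef_pos': array([0.1414, 0.4793, 0.4038]), 'tool_rot': array([-0.4239,  0.5669,  0.423 ,  0.5657]), 'ft_force': array([-0.5195, -0.7314, -0.8115]), 'ft_torque': array([ 0.0424, -0.0448,  0.0289]), 'grip_width': 0.08536149066902485}
scene {'mtx': array([[387.0859,   0.    , 321.7319],
       [  0.    , 387.0859, 198.7254],
       [  0.    ,   0.    ,   1.    ]]), 'world_from_camera': array([[ 0.7045,  0.43  , -0.5647, -0.0382],
       [-0.7096,  0.4089, -0.5738, -0.8337],
       [-0.0158,  0.8049,  0.5932,  0.7095],
       [ 0.    ,  0.    ,  0.    ,  1.    ]])}
top {'mtx': array([[469.1753,   0.    , 315.4985],
       [  0.    , 469.1753, 199.1096],
       [  0.    ,   0.    ,   1.    ]]), 'world_from_camera': array([[ 0.0205,  0.981 , -0.1931,  0.3263],
       [-0.9998,  0.02  , -0.0046, -0.2639],
       [-0.0007,  0.1931,  0.9812,  1.0819],
       [ 0.    ,  0.    ,  0.    ,  1.    ]])}
{'mtx': array([[334.992 ,   0.    , 318.7642],
       [  0.    , 334.992 , 194.7027],
       [  0.    ,   0.    ,   1.    ]]), 'mount': array([[ 0.0009,  0.3008, -0.9537,  0.0303],
       [-0.0004,  0.9537,  0.3008,  0.0771],
       [ 1.    ,  0.0001,  0.001 ,  0.0004],
       [ 0.    ,  0.    ,  0.    ,  1.    ]])}
```

View pics/scene0.png

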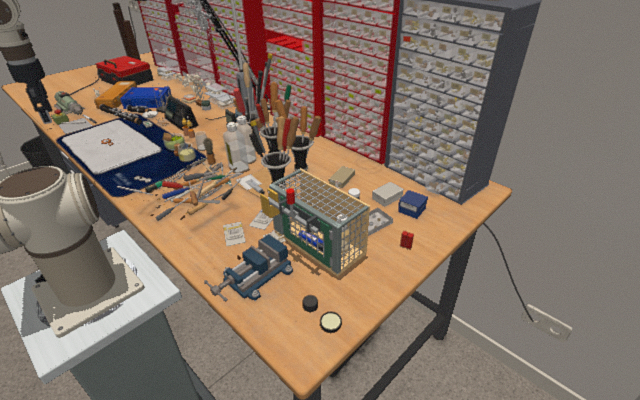

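View pics/top0.png

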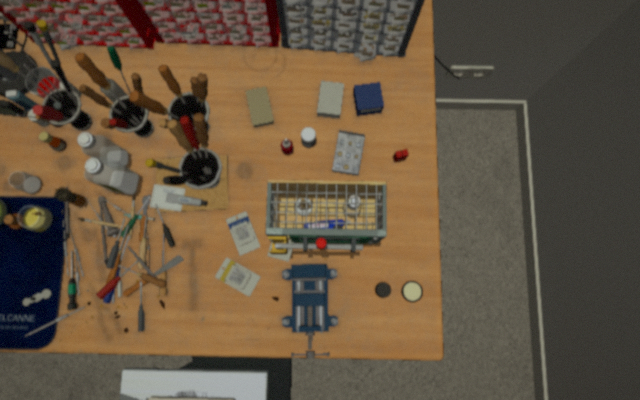

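The scene view shows the locker near (320,220) with the red knob at about (291,196). The top view has the knob at about (321,243), the brass keeper at (278,243) and a vise in front of the gate. I'll measure next.

```bash
cat > h.py <<'E'
from workcell import bot
import cv2,numpy as np
from scipy.spatial.transform import Rotation as R
np.set_printoptions(precision=4,suppress=True)
def cal(n):
    c=bot.get_calibration(n)
    if n=="wrist":
        o=bot.get_obs(); T=np.eye(4);T[:3,:3]=R.from_quat(o['tool_rot']).as_matrix();T[:3,3]=o['eef_pos']
        return c['mtx'],T@c['mount']
    return c['mtx'],c['world_from_camera']
def ray(K,W,u,v):
    d=np.array([(u-K[0,2])/K[0,0],-(v-K[1,2])/K[1,1],-1.]); d=W[:3,:3]@d
    return W[:3,3],d/np.linalg.norm(d)
def onz(K,W,u,v,z):
    p,d=ray(K,W,u,v); return p+d*(z-p[2])/d[2]
def tri(rs):
    A=np.zeros((3,3));b=np.zeros(3)
    for p,d in rs:
        M=np.eye(3)-np.outer(d,d);A+=M;b+=M@p
    x=np.linalg.solve(A,b); return x,[np.linalg.norm((np.eye(3)-np.outer(d,d))@(x-p)) for p,d in rs]
def proj(K,W,p):
    q=np.linalg.inv(W)@np.append(p,1); return K[0,0]*q[0]/-q[2]+K[0,2], K[1,1]*-q[1]/-q[2]+K[1,2]
def redmask(im):
    h=cv2.cvtColor(im,cv2.COLOR_RGB2HSV)
    return ((h[...,0]<8)|(h[...,0]>172))&(h[...,1]>150)&(h[...,2]>60)
E
python3 - <<'E'
from h import *
for n,(x0,x1,y0,y1) in dict(scene=(240,380,160,280),top=(255,400,170,300)).items():
    im=cv2.cvtColor(cv2.imread(f"pics/{n}0.png"),cv2.COLOR_BGR2RGB)
    m=redmask(im).astype(np.uint8)
    k,l,s,c=cv2.connectedComponentsWithStats(m)
    for i in range(1,k):
        if s[i,4]>15 and x0<=c[i][0]<=x1 and y0<=c[i][1]<=y1: print(n,s[i],c[i])
    cr=im[y0:y1,x0:x1]
    cv2.imwrite(f"pics/{n}c.png",cv2.cvtColor(cv2.resize(cr,None,fx=4.2 if n=='scene' else 4.2,fy=4.2,interpolation=cv2.INTER_CUBIC),cv2.COLOR_RGB2BGR))
E
```

```text
scene [286 188   9  16 119] [290.2185 195.7395]
top [316 237  11  12 101] [320.8713 242.6139]
```

View pics/scenec.png

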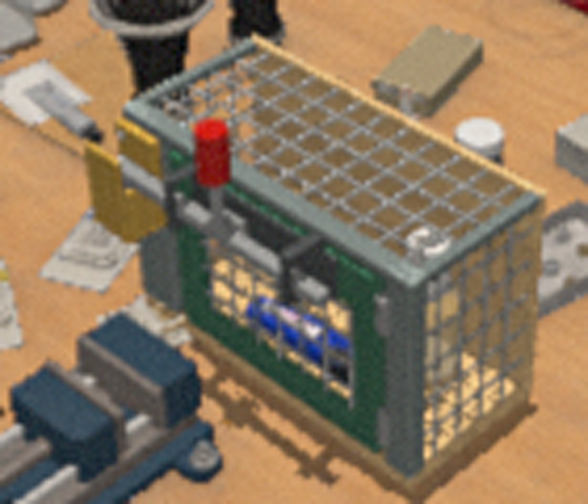

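View pics/topc.png

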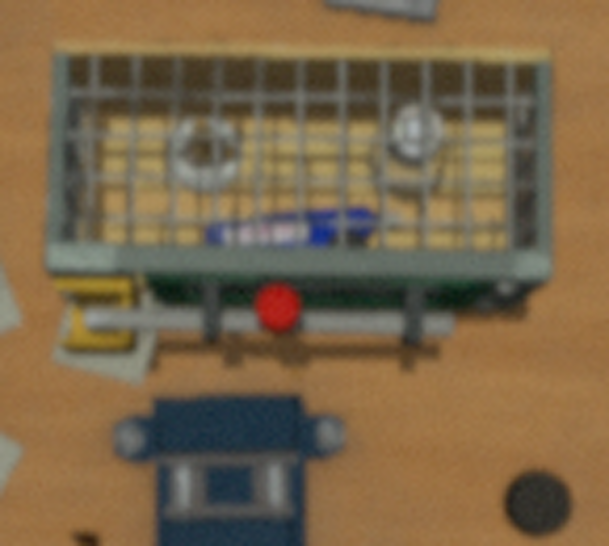

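Run:
```python
from h import *
S=cal("scene");T=cal("top")
x,e=tri([ray(*S,290.2,195.7),ray(*T,320.9,242.6)]); print("knob",x,e)
print("knob by top at z .2", onz(*T,320.9,242.6,0.2), "scene .19",onz(*S,290.2,195.7,.19))
f=lambda a,b:(255+a/4.2,170+b/4.2)
for nm,a,b in [("FL",48,272),("FR",550,280),("BL",52,47),("BR",550,50)]:
    print(nm,onz(*T,*f(a,b),.160))
print("bar L end",onz(*T,*f(86,320),.14),"bar R", onz(*T,*f(453,324),.14))
print("lip? ", onz(*T,*f(130,325),.129))
print("vise top", [onz(*T,*f(a,398),.06) for a in(155,300)])
```

```text
knob [ 0.4165 -0.2708  0.1895] [np.float64(0.0015137124200683483), np.float64(0.00151371242006835)]
knob by top at z .2 [ 0.4167 -0.2716  0.2   ] scene .19 [ 0.4148 -0.2706  0.19  ]
FL [ 0.4341 -0.1642  0.16  ]
FR [ 0.4351 -0.3999  0.16  ]
BL [ 0.5426 -0.1617  0.16  ]
BR [ 0.546  -0.4009  0.16  ]
bar L end [ 0.4138 -0.1811  0.14  ] bar R [ 0.4155 -0.3564  0.14  ]
lip?  [ 0.4128 -0.2015  0.129 ]
vise top [array([ 0.3819, -0.2111,  0.06  ]), array([ 0.3834, -0.2856,  0.06  ])]
```

Run:
```python
from h import *
o=bot.get_obs(); M=R.from_quat(o['tool_rot']).as_matrix(); print(M, o['joint_pos'])
# goal: tool x down, z=+-Y
for s in(1,-1):
    x=np.array([0,0,-1.]);z=np.array([0,s,0.]);G=np.c_[x,np.cross(z,x),z]
    print(s,(R.from_matrix(M).inv()*R.from_matrix(G)).as_rotvec())
d=np.array([.38,-.271,.46])-o['eef_pos'];print(M.T@d, d)
```

```text
[[-0.0005 -0.9591  0.2829]
 [-0.0018  0.2829  0.9591]
 [-1.     -0.     -0.0019]] [ 1.284   0.2413  0.0039  1.3352 -0.      1.5708]
1 [-0.2868 -0.0018 -0.0002]
-1 [ 2.8548 -0.0003  0.0026]
[-0.0549 -0.4411 -0.6523] [ 0.2386 -0.7504  0.0561]
```

arm_command(moves=[-0.025, 0, 0, -0.096, 0, 0, -1, -0.025, 0, 0, -0.096, 0, 0, -1, -0.01, 0, 0, -0.095, 0, 0, -1])

```text
clock: 0.35
eef_pos: [0.141, 0.4782, 0.4601]
tool_rot: [0.505, -0.502, -0.5, -0.492]
ft_force: [0.1, 0.8, -0.2]
grip_width: 0.0853
```

Run:
```python
from h import *
o=bot.get_obs(); M=R.from_quat(o['tool_rot']).as_matrix(); print(M,o['eef_pos'], o['joint_pos'])
print(M.T@(np.array([.37,-.271,.46])-o['eef_pos']))
```

```text
[[-0.0044 -0.9999 -0.0112]
 [-0.015  -0.0112  0.9998]
 [-0.9999  0.0046 -0.0149]] [0.141  0.4782 0.4601] [1.284  0.2286 0.1326 1.4905 0.     1.2728]
[ 0.0104 -0.2206 -0.7516]
```

arm_command(moves=[0, -0.011, -0.037, 0, 0, 0, -1, 0, -0.011, -0.037, 0, 0, 0, -1, 0, -0.011, -0.037, 0, 0, 0, -1, 0, -0.011, -0.037, 0, 0, 0, -1, 0, -0.011, -0.037, 0, 0, 0, -1, 0, -0.011, -0.037, 0, 0, 0, -1, 0, -0.011, -0.037, 0, 0, 0, -1, 0, -0.011, -0.037, 0, 0, 0, -1, 0, -0.011, -0.037, 0, 0, 0, -1, 0, -0.011, -0.037, 0, 0, 0, -1, 0, -0.011, -0.037, 0, 0, 0, -1, 0, -0.011, -0.037, 0, 0, 0, -1, 0, -0.011, -0.037, 0, 0, 0, -1, 0, -0.011, -0.037, 0, 0, 0, -1, 0, -0.011, -0.037, 0, 0, 0, -1, 0, -0.011, -0.037, 0, 0, 0, -1, 0, -0.011, -0.037, 0, 0, 0, -1, 0, -0.011, -0.037, 0, 0, 0, -1, 0, -0.011, -0.037, 0, 0, 0, -1, 0, 0, 0, 0, 0, 0, -1])

```text
clock: 2.02
eef_pos: [0.3663, -0.2507, 0.4637]
tool_rot: [0.509, -0.498, -0.503, -0.49]
ft_force: [0.8, 0.9, -0.4]
grip_width: 0.0854
```

Run:
```python
from h import *
x=np.array([0,0,-1.]);z=np.array([0,1,0.]);G=np.c_[x,np.cross(z,x),z]
o=bot.get_obs(); M=R.from_quat(o['tool_rot']).as_matrix(); print(M,o['eef_pos'], o['joint_pos'])
print(M.T@(np.array([.416,-.271,.46])-o['eef_pos']),(R.from_matrix(M).inv()*R.from_matrix(G)).as_rotvec())
W=cal("wrist"); im=bot.camera("wrist")
cv2.imwrite("pics/w1.png",cv2.cvtColor(im,cv2.COLOR_RGB2BGR))
m=redmask(im).astype(np.uint8);k,l,s,c=cv2.connectedComponentsWithStats(m)
for i in range(1,k):
    if s[i,4]>100: print(s[i],c[i],onz(*W,*c[i],.19))
print(proj(*W,np.array([.4165,-.271,.19])))
```

```text
[[-0.002  -0.9997 -0.0238]
 [-0.0152 -0.0238  0.9996]
 [-0.9999  0.0024 -0.0152]] [ 0.3663 -0.2507  0.4637] [-0.5961  0.1066 -0.0059  1.4514 -0.0137 -0.62  ]
[ 0.0039 -0.0492 -0.0214] [ 0.0238 -0.0152 -0.0022]
[283 234  27  40 841] [296.1629 253.5113] [ 0.4157 -0.2718  0.19  ]
(np.float64(297.10069635554095), np.float64(254.3885078115898))
```

View pics/w1.png

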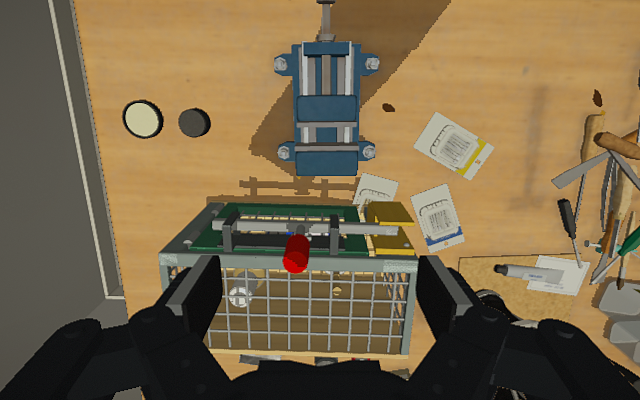

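The wrist picture shows the red knob at (296,253), which gives (0.416, -0.272) and agrees with the two-view point. The guides lie either side of it and nothing is under the fingers. Next I align above it.

arm_command(moves=[0, -0.025, -0.011, 0.024, -0.015, -0.002, -1, 0.0, -0.025, -0.01, 0, 0, 0, -1, 0.03, 0, 0, 0, 0, 0, -1, 0, 0, 0, 0, 0, 0, -1])

```text
clock: 2.4
eef_pos: [0.4142, -0.2669, 0.43]
tool_rot: [-0.494, 0.501, 0.504, 0.501]
ft_force: [-1.9, 0.9, -2.6]
grip_width: 0.0856
```

```bash
cat > st.py <<'E'
from h import *
import sys
def st(tgt,yaw=0.0):
    x=np.array([0,0,-1.]);z=np.array([-np.sin(yaw),np.cos(yaw),0.]);G=np.c_[x,np.cross(z,x),z]
    o=bot.get_obs(); M=R.from_quat(o['tool_rot']).as_matrix()
    print("t",o['clock'],"tcp",o['eef_pos'],"ft",o['ft_force'],o['ft_torque'],"w",o['grip_width'],"q",o['joint_pos'])
    print("shift",M.T@(np.array(tgt)-o['eef_pos']),"turn",(R.from_matrix(M).inv()*R.from_matrix(G)).as_rotvec(),"yaw",np.arctan2(-M[0,2],M[1,2]))
if __name__=="__main__": st([float(a) for a in sys.argv[1:4]],float(sys.argv[4]))
E
python3 st.py .416 -.2715 .346 0.0
```

```text
t 2.4 tcp [ 0.4142 -0.2669  0.43  ] ft [-1.949   0.8762 -2.6109] [ 0.0381  0.1241 -0.051 ] w 0.0855505761293007 q [-0.5733  0.2231  0.0479  1.4092  0.003  -0.5704]
shift [ 0.0839 -0.0026 -0.0054] turn [-0.0029  0.0099 -0.0098] yaw -0.0029491758591891344
```

arm_command(moves=[0.02, -0.003, -0.005, 0, 0.01, -0.01, -1, 0.025, 0, 0, 0, 0, 0, -1, 0.022, 0, 0, 0, 0, 0, -1, 0, 0, 0, 0, 0, 0, -1])

```text
clock: 2.73
eef_pos: [0.4171, -0.2678, 0.3647]
tool_rot: [0.501, -0.499, -0.5, -0.5]
ft_force: [-0.4, -0.3, -0.3]
grip_width: 0.0855
```

```bash
python3 st.py .416 -.2715 .346 0.0
python3 - <<'E'
from h import *
W=cal("wrist"); im=bot.camera("wrist")
cv2.imwrite("pics/w2.png",cv2.cvtColor(im,cv2.COLOR_RGB2BGR))
m=redmask(im).astype(np.uint8);k,l,s,c=cv2.connectedComponentsWithStats(m)
for i in range(1,k):
    if s[i,4]>100: print(s[i],c[i],onz(*W,*c[i],.19))
E
```

```text
t 2.7333 tcp [ 0.4171 -0.2678  0.3647] ft [-0.355  -0.2732 -0.2713] [0.1055 0.0121 0.0139] w 0.08548140316329861 q [-0.571   0.2522 -0.0857  1.2303  0.0008 -0.5731]
shift [ 0.0187  0.0011 -0.0037] turn [ 0.0021 -0.0008  0.0027] yaw 0.0021087286720989726
[ 288  221   45   68 2473] [310.6183 255.3902] [ 0.4166 -0.2715  0.19  ]
```

View pics/w2.png

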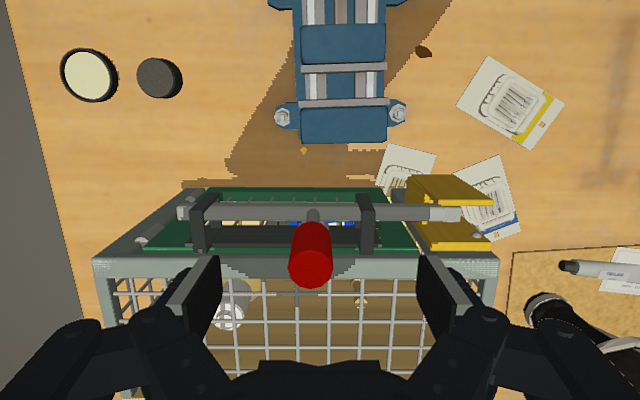

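The knob is centred at (311,255) between the open pads, about 4 mm off in y. I'll correct that, lower and close.

arm_command(moves=[0.01, 0, -0.004, 0, 0, 0, -1, 0.008, 0, 0, 0, 0, 0, -1, 0, 0, 0, 0, 0, 0, -1])

```text
clock: 3.03
eef_pos: [0.4189, -0.2719, 0.3537]
tool_rot: [0.506, -0.498, -0.496, -0.5]
ft_force: [-0.2, 0.5, -0.3]
grip_width: 0.0855
```

```bash
python3 st.py .4165 -.2715 .346 0.0
```

```text
t 3.0333 tcp [ 0.4189 -0.2719  0.3537] ft [-0.2164  0.5048 -0.3171] [ 0.0413  0.0001 -0.0129] w 0.08551968473986359 q [-0.576   0.2616 -0.103   1.1918  0.0011 -0.5802]
shift [0.0076 0.0025 0.0005] turn [ 0.0042 -0.007   0.0127] yaw 0.004153248259898061
```

arm_command(moves=[0.008, 0.003, 0, 0, -0.005, 0.012, -1, 0.0, 0, 0, 0, 0, 0, -1, 0, 0, 0, 0, 0, 0, -0.3, 0, 0, 0, 0, 0, 0, -0.3, 0, 0, 0, 0, 0, 0, -0.3, 0, 0, 0, 0, 0, 0, -0.3])

```text
clock: 3.53
eef_pos: [0.4164, -0.2727, 0.3479]
tool_rot: [0.503, -0.499, -0.499, -0.499]
ft_force: [0.9, -0.9, -0.5]
grip_width: 0.0556
```

```bash
python3 st.py .4165 -.2715 .346 0.0
python3 - <<'E'
from h import *
W=cal("wrist"); im=bot.camera("wrist")
cv2.imwrite("pics/w3.png",cv2.cvtColor(im,cv2.COLOR_RGB2BGR))
E
```

```text
t 3.5333 tcp [ 0.4164 -0.2727  0.3479] ft [ 0.8759 -0.9125 -0.5208] [ 0.0335  0.0313 -0.0552] w 0.05561874084357121 q [-0.5794  0.2662 -0.1123  1.1867 -0.0015 -0.583 ]
shift [ 0.0019 -0.0001  0.0012] turn [ 0.0036 -0.0043  0.0038] yaw 0.0035524655852149714
```

View pics/w3.png

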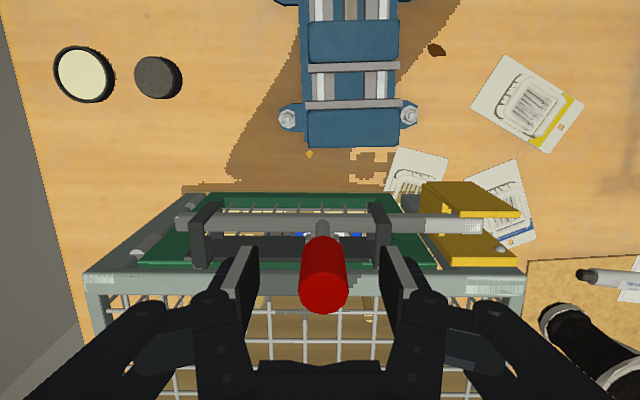

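The pads straddle the knob at (323,275), roughly centred and clear of the locker. I'll close on it.

arm_command(moves=[0.001, 0, 0.001, 0, 0, 0, 0.1, 0, 0, 0, 0, 0, 0, 0.3, 0, 0, 0, 0, 0, 0, 0.6, 0, 0, 0, 0, 0, 0, 1, 0, 0, 0, 0, 0, 0, 1, 0, 0, 0, 0, 0, 0, 1])

```text
clock: 4.08
eef_pos: [0.4165, -0.2716, 0.3474]
tool_rot: [0.503, -0.499, -0.499, -0.499]
ft_force: [0.3, 0.7, 0.6]
grip_width: 0.0183
```

```bash
python3 st.py .4165 -.2715 .346 0.0
python3 - <<'E'
from h import *
W=cal("wrist"); im=bot.camera("wrist")
cv2.imwrite("pics/w4.png",cv2.cvtColor(im,cv2.COLOR_RGB2BGR))
E
```

```text
t 4.0833 tcp [ 0.4165 -0.2716  0.3474] ft [0.2993 0.6764 0.6127] [ 0.0599 -0.0177 -0.0223] w 0.018308399675467064 q [-0.5774  0.2652 -0.115   1.184  -0.0016 -0.5811]
shift [0.0014 0.     0.0001] turn [ 0.0037 -0.0049  0.0046] yaw 0.003645894674328165
```

View pics/w4.png

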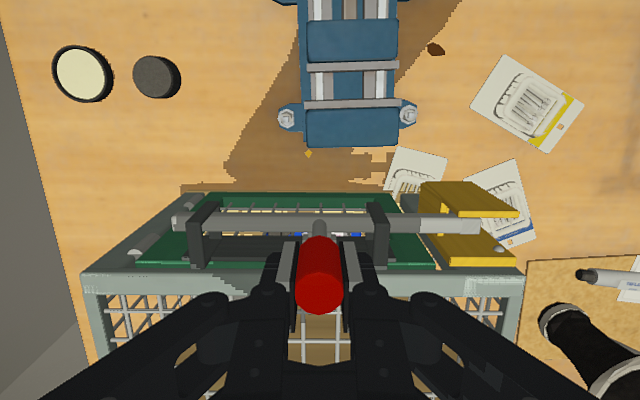

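Gripped at 18 mm. Now lifting.

arm_command(moves=[-0.004, 0, 0, 0, 0, 0, 1, -0.004, 0, 0, 0, 0, 0, 1, -0.004, 0, 0, 0, 0, 0, 1, 0, 0, 0, 0, 0, 0, 1])

```text
clock: 4.47
eef_pos: [0.4167, -0.2717, 0.3589]
tool_rot: [0.503, -0.499, -0.499, -0.499]
ft_force: [0.2, -0.5, -4.9]
grip_width: 0.0183
```

```bash
python3 st.py .4165 -.2715 .3602 0.0
```

```text
t 4.4667 tcp [ 0.4167 -0.2717  0.3589] ft [ 0.1735 -0.5267 -4.8909] [-0.1379 -0.1605 -0.0013] w 0.018275153846219545 q [-0.5774  0.2583 -0.0931  1.2144 -0.0014 -0.5811]
shift [-0.0013  0.0002  0.0002] turn [ 0.0037 -0.0039  0.0034] yaw 0.0036986604501653194
```

arm_command(moves=[-0.001, 0, 0, 0, 0, 0, 1, 0, 0, 0, 0, 0, 0, 1])

```text
clock: 4.63
eef_pos: [0.4167, -0.2717, 0.3598]
tool_rot: [0.503, -0.499, -0.499, -0.499]
ft_force: [1.6, -0.4, -2.4]
grip_width: 0.0183
```

```bash
python3 st.py .4165 -.2715 .3602 0.0
python3 - <<'E'
from h import *
im=bot.camera("wrist")
cv2.imwrite("pics/w5.png",cv2.cvtColor(im,cv2.COLOR_RGB2BGR))
for f in("w4","w5"):
    a=cv2.cvtColor(cv2.imread(f"pics/{f}.png"),cv2.COLOR_BGR2RGB)
    m=redmask(a).astype(np.uint8);k,l,s,c=cv2.connectedComponentsWithStats(m)
    print([ (s[i],c[i]) for i in range(1,k) if s[i,4]>300])
a=[cv2.imread(f"pics/{f}.png")[150:290,360:560] for f in("w4","w5")]
cv2.imwrite("pics/cmp.png",cv2.resize(np.hstack(a),None,fx=2,fy=2,interpolation=cv2.INTER_CUBIC))
E
```

```text
t 4.6333 tcp [ 0.4167 -0.2717  0.3598] ft [ 1.5881 -0.3512 -2.3848] [-0.1235 -0.2466  0.0096] w 0.01825969977782748 q [-0.5774  0.2579 -0.0911  1.2172 -0.0014 -0.5811]
shift [-0.0004  0.0002  0.0002] turn [ 0.0037 -0.0037  0.003 ] yaw 0.003688019895836695
[(array([ 295,  235,   49,   80, 3209], dtype=int32), array([318.6183, 275.971 ]))]
[(array([ 295,  236,   49,   79, 3206], dtype=int32), array([318.6728, 275.9966]))]
```

View pics/cmp.png

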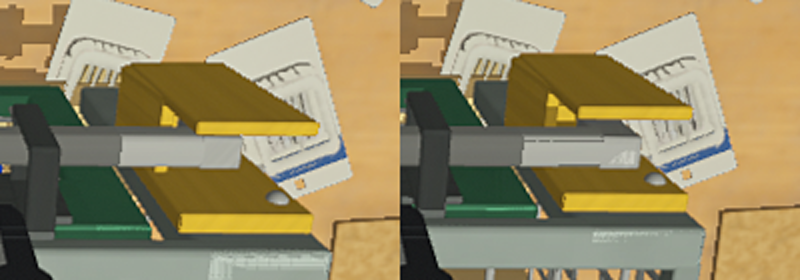

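The knob hasn't moved in the gripper's view (centroid 318.6, 276.0 in both), so the bolt really rose 12.4 mm. Next I draw it along -y, starting with a short check.

arm_command(moves=[0, 0, -0.004, 0, 0, 0, 1, 0, 0, -0.004, 0, 0, 0, 1, 0, 0, -0.004, 0, 0, 0, 1])

```text
clock: 4.93
eef_pos: [0.4166, -0.2829, 0.359]
tool_rot: [0.502, -0.498, -0.501, -0.499]
ft_force: [1.4, 1.7, -4.2]
grip_width: 0.0185
```

```bash
python3 st.py .4165 -.3055 .3602 0.0037
```

```text
t 4.9333 tcp [ 0.4166 -0.2829  0.359 ] ft [ 1.421   1.7127 -4.1696] [ 0.2236 -0.3409 -0.0103] w 0.018534845462750207 q [-0.597   0.2717 -0.0748  1.2228  0.0018 -0.6027]
shift [-0.0012  0.0002 -0.0226] turn [0.002  0.0007 0.0023] yaw 0.005685105740483515
```

Drawn 11 mm with 1.7 N, which is just sliding friction, so the tooth has passed the lip. I'll continue, topping up the lift.

arm_command(moves=[-0.001, 0, -0.005, 0, 0, 0, 1, 0, 0, -0.005, 0, 0, 0, 1, -0.001, 0, -0.005, 0, 0, 0, 1, 0, 0, -0.005, 0, 0, 0, 1, 0, 0, -0.003, 0, 0, 0, 1, 0, 0, 0, 0, 0, 0, 1])

```text
clock: 5.43
eef_pos: [0.4168, -0.3093, 0.3604]
tool_rot: [-0.501, 0.498, 0.501, 0.5]
ft_force: [1.5, 2.9, -4.1]
grip_width: 0.0187
```

```bash
python3 st.py .4165 -.3055 .3602 0.0037
python3 - <<'E'
from h import *
im=bot.camera("wrist")
cv2.imwrite("pics/w6.png",cv2.cvtColor(im,cv2.COLOR_RGB2BGR))
m=redmask(im).astype(np.uint8);k,l,s,c=cv2.connectedComponentsWithStats(m)
print([ (s[i],c[i]) for i in range(1,k) if s[i,4]>300])
E
```

```text
t 5.4333 tcp [ 0.4168 -0.3093  0.3604] ft [ 1.4807  2.8502 -4.1149] [ 0.2135 -0.3656 -0.0033] w 0.01874157852067068 q [-0.6392  0.3011 -0.0306  1.2391  0.0031 -0.6437]
shift [0.0002 0.0003 0.0038] turn [0.0008 0.0024 0.0019] yaw 0.004547976595833363
[(array([ 295,  235,   49,   80, 3214], dtype=int32), array([319.294 , 275.9639]))]
```

View pics/w6.png

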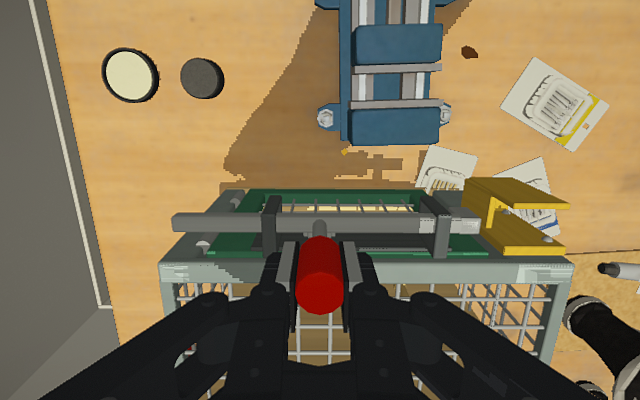

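The bolt is drawn about 37 mm. In the picture its end, near (478,225), stands clear of the brass, and the knob still sits unmoved in the pads. I'll swing the gate with the tool turning along the arc: hinge at about (0.4405, -0.387), knob 77 mm from it along the gate.

arm_command(moves=[0, 0.003, -0.0008, -0.04, 0, 0, 1, 0, 0.005, -0.0015, -0.065, 0, 0, 1, 0, 0.006, -0.0018, -0.075, 0, 0, 1])

```text
clock: 5.73
eef_pos: [0.4037, -0.3142, 0.3603]
tool_rot: [0.546, -0.448, -0.545, -0.451]
ft_force: [2.1, 0.4, -3.5]
grip_width: 0.0184
```

```bash
cat > g.py <<'E'
from st import *
o=bot.get_obs();h=np.array([.4405,-.3867]);r=o['eef_pos'][:2]-h
n=np.hypot(*r);along=np.sqrt(n*n-.024**2)
print("along",along,"draw",.115-along,"gate",np.arctan2(-r[0],r[1])-np.arctan2(.024,along))
for th in(.2,.45):
    d=.079;c,s=np.cos(th),np.sin(th)
    print(th);st([h[0]-.024*c-d*s,h[1]-.024*s+d*c,.3602],th)
E
python3 g.py
```

```text
along 0.07767813430654742 draw 0.03732186569345258 gate 0.16951244920248004
0.2
t 5.7333 tcp [ 0.4037 -0.3142  0.3603] ft [ 2.1471  0.4233 -3.5411] [ 0.0908 -0.5511 -0.074 ] w 0.018358035424619158 q [-0.6623  0.2865 -0.0512  1.232   0.0038 -0.854 ]
shift [0.0001 0.0024 0.0006] turn [-0.0083  0.0017  0.0036] yaw 0.19171964215825985
0.45
t 5.7333 tcp [ 0.4037 -0.3142  0.3603] ft [ 2.1471  0.4233 -3.5411] [ 0.0908 -0.5511 -0.074 ] w 0.018358035424619158 q [-0.6623  0.2865 -0.0512  1.232   0.0038 -0.854 ]
shift [-0.      0.0211 -0.0079] turn [-0.2583  0.0012  0.0038] yaw 0.19171964215825985
```

arm_command(moves=[0, 0.006, -0.0015, -0.065, 0, 0, 1, 0, 0.006, -0.0015, -0.065, 0, 0, 1, 0, 0.0055, -0.0015, -0.065, 0, 0, 1, 0, 0.004, -0.001, -0.05, 0, 0, 1, 0, 0, 0, 0, 0, 0, 1, 0, 0, 0, 0, 0, 0, 1])

```text
clock: 6.23
eef_pos: [0.3856, -0.3254, 0.3615]
tool_rot: [0.602, -0.372, -0.596, -0.379]
ft_force: [2.5, 1.3, -4.2]
grip_width: 0.0182
```

```bash
python3 g.py;  python3 - <<'E'
from h import *
for n in("wrist","scene","top"):
    im=bot.camera(n)
    if n=="scene": im=cv2.resize(im[160:280,240:380],None,fx=4.2,fy=4.2,interpolation=cv2.INTER_CUBIC)
    if n=="top": im=cv2.resize(im[170:310,255:440],None,fx=4,fy=4,interpolation=cv2.INTER_CUBIC)
    cv2.imwrite(f"pics/{n}7.png",cv2.cvtColor(im,cv2.COLOR_RGB2BGR))
E
```

```text
along 0.07874805116239945 draw 0.03625194883760055 gate 0.4344256090112536
0.2
t 6.2333 tcp [ 0.3856 -0.3254  0.3615] ft [ 2.544   1.3111 -4.1965] [ 0.2226 -0.5192 -0.1228] w 0.0181829173067454 q [-0.7035  0.2692 -0.0714  1.2227  0.0101 -1.1551]
shift [ 0.0016 -0.019   0.0033] turn [ 0.2517 -0.0012  0.0126] yaw 0.4516532197414552
0.45
t 6.2333 tcp [ 0.3856 -0.3254  0.3615] ft [ 2.544   1.3111 -4.1965] [ 0.2226 -0.5192 -0.1228] w 0.0181829173067454 q [-0.7035  0.2692 -0.0714  1.2227  0.0101 -1.1551]
shift [ 0.0013  0.0012 -0.0001] turn [ 0.0017 -0.0028  0.0123] yaw 0.4516532197414552
```

View pics/wrist7.png

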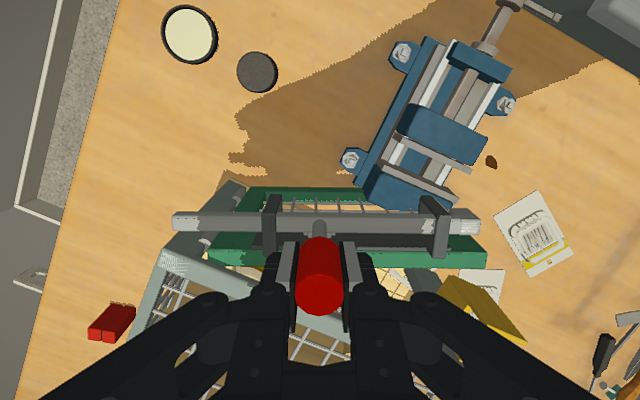

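View pics/scene7.png

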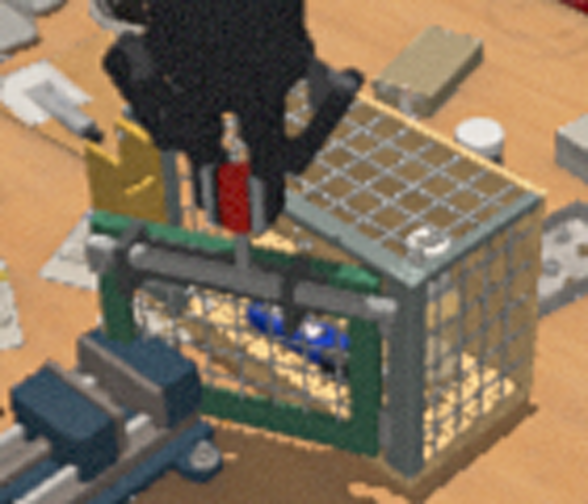

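View pics/top7.png

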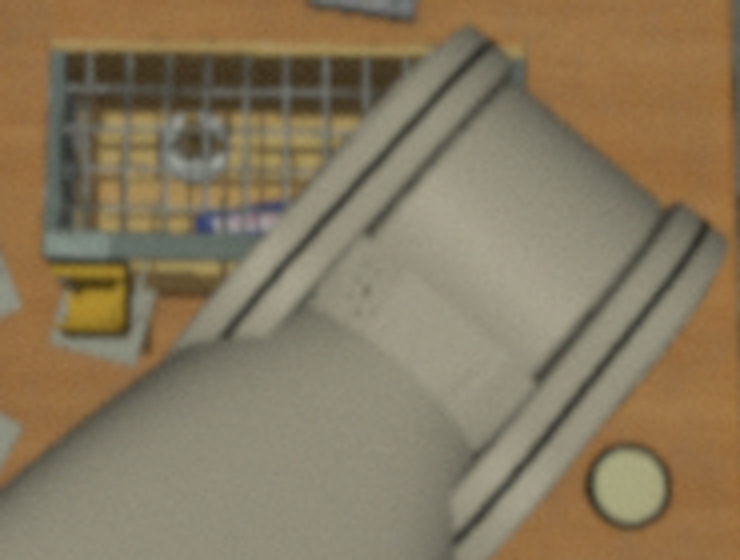

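The gate is open about 0.43 rad, with the bolt drawn about 36 mm and the knob still in the pads. The gate's edge stays clear of the vise. I'll hold still and check for drift.

arm_command(moves=[0, 0, 0, 0, 0, 0, 1, 0, 0, 0, 0, 0, 0, 1, 0, 0, 0, 0, 0, 0, 1, 0, 0, 0, 0, 0, 0, 1, 0, 0, 0, 0, 0, 0, 1, 0, 0, 0, 0, 0, 0, 1])

```text
clock: 6.88
eef_pos: [0.3862, -0.325, 0.3612]
tool_rot: [0.602, -0.373, -0.596, -0.378]
ft_force: [1.8, 1.3, -4.1]
grip_width: 0.0183
```

```bash
python3 g.py;  python3 - <<'E'
from h import *
im=bot.camera("wrist")
m=redmask(im).astype(np.uint8);k,l,s,c=cv2.connectedComponentsWithStats(m)
print([ (s[i],c[i]) for i in range(1,k) if s[i,4]>300])
K,W=cal("wrist")
# gate direction from bar ends seen at (175,221) and (480,222) at bar height
z=.135+.0125
a=onz(K,W,175,218,z);b=onz(K,W,480,220,z);print(a,b,np.arctan2(-(b-a)[0],(b-a)[1]),np.linalg.norm(b-a))
a=bot.get_obs();print(a['eef_pos'],a['joint_vel'])
E
python3 g.py | head -1
```

```text
along 0.07863017718989455 draw 0.03636982281010545 gate 0.4259088573509124
0.2
t 6.8833 tcp [ 0.3862 -0.325   0.3612] ft [ 1.8004  1.342  -4.1097] [ 0.2848 -0.383  -0.1051] w 0.018323047792078797 q [-0.7019  0.2701 -0.0711  1.2227  0.0087 -1.1532]
shift [ 0.0012 -0.0184  0.0033] turn [ 0.2513 -0.0014  0.011 ] yaw 0.45131218118885824
0.45
t 6.8833 tcp [ 0.3862 -0.325   0.3612] ft [ 1.8004  1.342  -4.1097] [ 0.2848 -0.383  -0.1051] w 0.018323047792078797 q [-0.7019  0.2701 -0.0711  1.2227  0.0087 -1.1532]
shift [ 0.0009  0.0019 -0.0002] turn [ 0.0013 -0.0027  0.0107] yaw 0.45131218118885824
[(array([ 295,  236,   49,   80, 3231], dtype=int32), array([318.8644, 276.68  ])), (array([  88,  304,   47,   40, 1218], dtype=int32), array([111.0706, 323.7947]))]
[ 0.421  -0.4023  0.1475] [ 0.3438 -0.2407  0.1475] 0.44530253485342547 0.17907367155116466
[ 0.3861 -0.325   0.3612] [-0.0015  0.0006  0.0005  0.0003 -0.0002  0.0002]
along 0.07864421250092887 draw 0.03635578749907113 gate 0.4261856369486129
```

Run:
```python
from workcell import bot
print(bot.job_done())
```

```text
the job is handed in; nothing more can be done
None
```

I carried out all the steps and handed the job in, but the hand-in gives no verdict. The arm is still gripping the red knob, with the bolt drawn and the gate held ajar.

- **Lift and draw:** I gripped the knob from above (18 mm finger opening) and lifted the bolt about 12.4 mm. I then drew it to about 37 mm. Wrist force stayed under about 5 N at every reading, with no sign of the tooth catching on the lip.
- **Final state:** The gate stands at about 0.43 rad (24 to 25 degrees) from the tool position and 0.445 rad from the bar's two ends in the wrist picture. The bolt is about 36 mm drawn, and the apparent bar length of 179 mm fits the given 177 mm.
- **Stillness:** Over the last 0.65 s of holding, the gate estimate settled by about 0.008 rad and then stayed steady. Joint speeds were about 0.001 rad/s.
- **Grip:** The knob did not shift between the pads (under 1 pixel). The wrist still carried the spring and weight load, about 2 N sideways and 4 N down. I did not measure the finger contact force directly.
- **Bystanders:** I touched none of them, though I only saw some in the last pictures and did not measure their positions again. No check failed.

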